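# Clamp the bracelet mandrel in the bench clamp

### The arm

A 6-joint arm with a two-finger parallel gripper is mounted at the origin on the work surface. World frame = base frame: x ahead of the robot, y to its left, z up, the work surface at z = 0. Lengths are in mm, angles in degrees, forces in N, time in s.
With the tool pointing down it reaches from about 300 to 775 mm from the base axis. Payload 14.6 kg.
Tool frame: the origin (TCP) lies midway between the tips of the shut fingers; the grasp point (between the pads) lies env.grip_point_offset behind it (env.grip_point_offset is the distance from the TCP to the grasp point, in mm); x points along the fingers, y is the direction in which the jaws open and shut, and the axes are right-handed (so a half turn about x gives the same grasp; the last joint's range is limited). The gripper opens to 85 mm and grips with 20 to 120 N. Pads are 22 mm wide; open, the fingers measure 114 mm over their backs; the gripper's body (76 mm by 85 mm) begins 54 mm behind the grasp point. The pads swing forward as they close: fully open they stand 13 mm farther back than shut.
Start: joints at [-68.617, 17.183, 87.147, -0, 75.671, -3.816], TCP at [234.159, -497.653, 231.281] pointing down, gripper open.
Joint ranges: [-173.82, 173.82], [-45.26, 126.66], [13.44, 144.39], [-59.66, 239.66], [0, 175.72], [-146.38, 146.38]. Speed limits (degrees/s): [127.2, 127.2, 147.25, 180, 180, 180].

### API

Orientations are given as [roll, pitch, yaw] about the fixed x, y, z axes, in that order (R = Rz(yaw) Ry(pitch) Rx(roll)).
In Python, from workcell import env gives the robot as it stands. The module is installed in compiled form; this text tells all that it offers.
- The arm moves only by the tool move_arm, never from a script. Its argument "plan" is a list of rows, each an object of numbers: "grip": the opening, from 0 (shut) to 1 (fully open); "x", "y", "z": the shift along the world's x, y, z in units of 30 mm (1.0 is 30 mm); "turn": the turn about the world's z in units of 5 degrees (1.0 is 5 degrees). A call has 1 to 12 rows; each row shifts and turns the commanded pose from where the row before left it; what a row does not reach is not made up. A row lasts 1/8 s, in which the tool goes at most 62.5 mm and 10.7 degrees, less where a joint would pass 70% of its speed; a pose out of reach is approached as far as the arm can. A call is refused whole if a number of a shift passes 1 or a number of a turn 1, either way. A call with a gripper value outside its range is refused whole. The fingers move at their own pace and stop on an object; "grip_force" is the grip in N (left out, the last holds). Time passes only in rows, so rows that do not move let the fingers close. It gives the time, the measured TCP pose, the force and the opening at its end, in the units of the state.
- env.get_obs(): the state, without advancing time (a new reading comes with each control period).
- env.get_image(name): name is "scene" or "top"; returns (picture, depth): 400x640x3 uint8, red, green, blue; 400x640 float32, mm along the optical axis (not along the pixel's ray), 0 where there is no reading.
- env.camera_params(name): a dict with "vfov" (degrees; the focal length in pixels is half the picture's height over the tangent of half this angle, whatever the lens; pixels are square), "cx", "cy" (the principal point, pixels), "view" (4x4, takes a point from world to camera coordinates). Camera axes: x right, y down, z forward; pixel columns grow to the right and rows downward; lengths in mm; the calibration is good to about 2 mm. A picture is of the moment at which its call begins. camera_params takes no time and is no camera call.
- env.job_done(): hands the job in, once; it reports no verdict.
The state is a dict: "clock": time; "q": joint angles; "qvel": joint speeds; "effort": joint torques, N m; "position": TCP position; "tcp_rot": TCP orientation; "ft_force": force on the tool from outside, world axes, zero at the start; "wrist_torque": the same for the moment, N m; "width": finger opening in mm.
Only numpy, scipy, OpenCV 4.12 (cv2) and the standard library are available. Lean on these libraries where they do the work, as an engineer would, in place of code of your own. Each camera call takes 0.05 s, during which the arm holds its last target.

### The job

Slide the round wooden mandrel along its V-cradle until its end is fully home against the upright end stop. Then turn the T-handle of the leaning clamp screw clockwise (seen from the handle's end) until the rising resistance shows that the mandrel is firmly clamped, and let go. Leave the glass jar and the wooden spool beside the clamp where they stand.

Things in the scene. Friction and masses are not known exactly. Their poses are not given: they have to be found in the camera images.
- cradle: Fixed steel V-cradle on a grey base plate (200 mm in x, 190 in y, 12 thick). Origin on the table under the middle of the V; z up, y along the V, x across it, the robot roughly towards -x. The V spans y -92 to +74 mm, open at its -y end; its edges are 39 mm high, 21 mm either side of the middle. End stop: upright plate 60 mm wide, 68 mm high, its face at y = +80 mm.
- mandrel_mid (a point): Centre of the loose wooden mandrel: plain cylinder, 46 mm diameter, 180 mm long, about 0.2 kg, lying in the V, its y axis lengthwise along cradle y. Seated, its axis is 50.5 mm above the table at cradle x = 0. Home, its centre is at cradle y = -10 mm; it starts 50 to 75 mm short of that, overhanging the open -y end. A push of 1 to 3 N on its -y end slides it.
- clamp: Fixed grey C-frame: post behind the cradle (cradle x 61 to 95 mm, 36 wide in y), arm over the mandrel (115 to 141 mm high, 36 wide), and a leaning round boss, 42 mm across, in which the screw turns. Axes as the cradle's; origin within 3 mm of the cradle's in x (bolted through slots, so the turning needed differs).
- handle (a point): Middle of the steel T-handle's bar, on the screw axis, 193 mm above the table. z: the screw axis, up out of the screw, leaning 30 degrees from vertical towards cradle -x. x: along the bar (13 mm diameter, 110 mm long, 18 mm end balls). Below it a 13 mm spindle for 28 mm, a 20 mm collar, and the boss 50 mm down. Nothing above or beside it. It turns in place, not moving along its axis.
- screw (a joint): Turn of the T-handle, rad, growing clockwise seen from the handle's end (tightening); starts 0 to 0.7, limit 4.5. The shoe advances 3 mm/rad, meeting the mandrel at 1.2 to 2.2 rad. Free turning takes 0.2 N m (friction; held still it may hide 0.2 either way). Past contact a spring adds 0.15 N m/rad; firm after 0.6 to 0.9 rad; after 1 rad it is solid, much stiffer. Stays where left.
- shoe: Brass clamp shoe, 30 x 34 x 10 mm, under the leaning screw; origin at the middle of its lower face, which is pressed on the mandrel at cradle y = 0; z axis parallel to the screw axis, pointing up.
- mandrel: The mandrel itself; origin at its centre, as mandrel_mid.
- bead_jar: round glass jar with steel cap, 64 mm across, 85 mm tall, bystander beside the end stop; origin under its middle
- thread_spool: wooden spool, 50 mm across, 60 mm tall, bystander in front of the cradle; origin under its middle
Not all that is in view belongs to the job. Leave any yellow look-alike of the mandrel alone.

How it is judged (in metres and radians):
On the way, in this order (a step that is already met when the one before it is completed fails the run):
1. the mandrel is home against the end stop (y of mandrel_mid in the frame of cradle above -0.015 m and z of mandrel_mid in the frame of cradle below 0.0545 m and angle between the y axis of mandrel_mid and the y axis of cradle, either way round below 0.06 rad), for 0.2 s.
2. the clamp shoe presses the mandrel firmly (contact force between shoe and mandrel above 20 N), for 0.2 s.
At the end, for the whole second after the job is handed in: The mandrel lies seated in the V with its end within 5 mm of the end stop, at rest, and the shoe presses on it with more than 20 N with the handle let go (all of step 1 and contact force between shoe and mandrel above 20 N and linear speed of mandrel below 0.01 m/s); the robot touches nothing.
It fails at once if the jar or the spool is knocked about (moved more than 40 mm) (distance of any of bead_jar, thread_spool from where it was at the start of the episode above 0.04 m).
It also fails if it takes over 72 s, if anything falls off the work surface, if the arm or the gripper's body presses on something with over 40 N, if the wrist force passes 120 N, or if a joint passes its speed limit or range.

## Working session

There is one attempt and no reset: what is moved stays moved. The work goes in short steps, Python scripts to look and compute and a tool call to move; the robot and the scene stay as the last step left them, time stands still between calls to the robot, and variables do not carry over. Pictures are saved under pics/ and viewed, and the job is handed in when it is done.

Besides the shell and the picture viewer there is one more tool, called as name([rows], argument=value, ...), one row to a line, values as JSON. move_arm: Moves the arm, as the interface text tells. Its arguments: {"type":"object","properties":{"plan":{"type":"array","items":{"type":"object","properties":{"grip":{"type":"number"},"x":{"type":"number"},"y":{"type":"number"},"z":{"type":"number"},"turn":{"type":"number"}}}},"grip_force":{"type":"number"}},"required":["plan"]}

```bash
mkdir -p pics
cat > h.py <<'E'
from workcell import env
import numpy as np, cv2
def shot(name,tag):
    p,d=env.get_image(name); cv2.imwrite(f'pics/{tag}.png',cv2.cvtColor(p,cv2.COLOR_RGB2BGR)); np.save(f'pics/{tag}.npy',d); return p,d
def crop(tag,x0,y0,x1,y1,out,k=4):
    im=cv2.imread(f'pics/{tag}.png')[y0:y1,x0:x1]; cv2.imwrite(f'pics/{out}.png',cv2.resize(im,None,fx=k,fy=k,interpolation=cv2.INTER_CUBIC))
def cam(name):
    c=env.camera_params(name); f=200/np.tan(np.radians(c['vfov']/2)); return f,c['cx'],c['cy'],np.array(c['view'])
def px2w(name,u,v,z):
    f,cx,cy,V=cam(name); u=np.asarray(u,float);v=np.asarray(v,float);z=np.asarray(z,float)
    P=np.stack([(u-cx)/f*z,(v-cy)/f*z,z],-1); return (P-V[:3,3])@V[:3,:3]
def w2px(name,P):
    f,cx,cy,V=cam(name); q=np.asarray(P)@V[:3,:3].T+V[:3,3]; return np.stack([q[...,0]/q[...,2]*f+cx,q[...,1]/q[...,2]*f+cy],-1)
E
python3 - <<'E'
from h import *
print(env.get_obs(), env.grip_point_offset)
for n in('scene','top'):
    shot(n,n+'0'); print(n,env.camera_params(n))
E
```

```text
{'clock': 0.0, 'q': array([-6.86180466e+01,  1.72163118e+01,  8.71809218e+01,  8.61362587e-05,
        7.56704353e+01, -3.81644875e+00]), 'qvel': array([-0.01404516, -0.05401718,  0.00702529, -0.00084505,  0.00703273,
        0.02944603]), 'effort': array([-1.82045851e-04, -5.43505633e+01, -3.61790907e+01, -6.65548555e-05,
        4.06698979e-03, -9.95035947e-07]), 'position': array([ 234.07070384, -497.44274958,  230.71018454]), 'tcp_rot': array([-93.88709048,  89.93233099, 111.31129033]), 'ft_force': array([ 0.06290672, -0.37735001, -0.21276634]), 'wrist_torque': array([ 0.007441  ,  0.03281283, -0.02783479]), 'width': 85.43372072093274} 18.700000000000003
scene {'vfov': 47.57282325735602, 'cx': 317.0139329116267, 'cy': 199.51235529079943, 'view': array([[-1.92937584e-01,  9.81127971e-01,  1.27669194e-02,
         6.82091283e+01],
       [ 6.42965372e-01,  1.36245580e-01, -7.53679423e-01,
        -1.92063414e+02],
       [-7.41195399e-01, -1.37204400e-01, -6.57118204e-01,
         1.35767396e+03],
       [ 0.00000000e+00,  0.00000000e+00,  0.00000000e+00,
         1.00000000e+00]])}
top {'vfov': 57.08933856623185, 'cx': 319.4397259108328, 'cy': 197.65166786184346, 'view': array([[-2.22794845e-02, -9.99267092e-01, -3.11272150e-02,
         4.01001405e+01],
       [-9.97491293e-01,  2.43108666e-02, -6.64838552e-02,
         4.56821763e+02],
       [ 6.71918582e-02,  2.95678999e-02, -9.97301857e-01,
         8.81013935e+02],
       [ 0.00000000e+00,  0.00000000e+00,  0.00000000e+00,
         1.00000000e+00]])}
```

View pics/scene0.png

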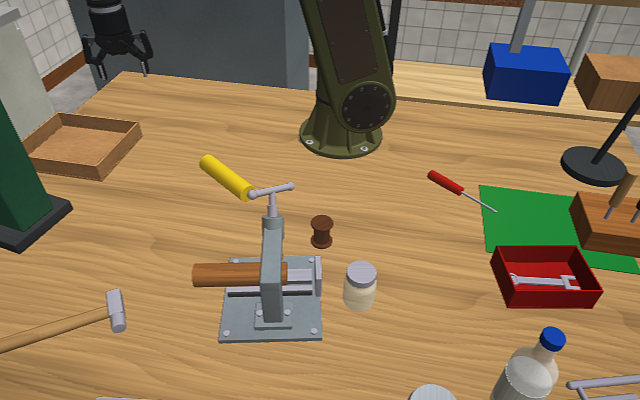

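View pics/top0.png

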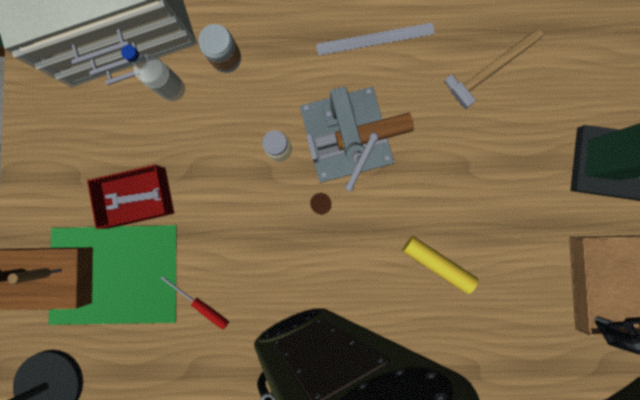

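The brown cylinder (scene 240,275; top 375,130) lies in the V under the clamp, so it is the mandrel. The yellow cylinder (scene 228,175; top 440,265) lies loose on the table and is the look-alike. I'll confirm in enlarged crops.

Run:
```python
from h import *
crop('top0',290,70,430,220,'ctop',5)
crop('scene0',180,170,390,350,'cscene',3.8)
```

```text
(no output)
```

View pics/ctop.png

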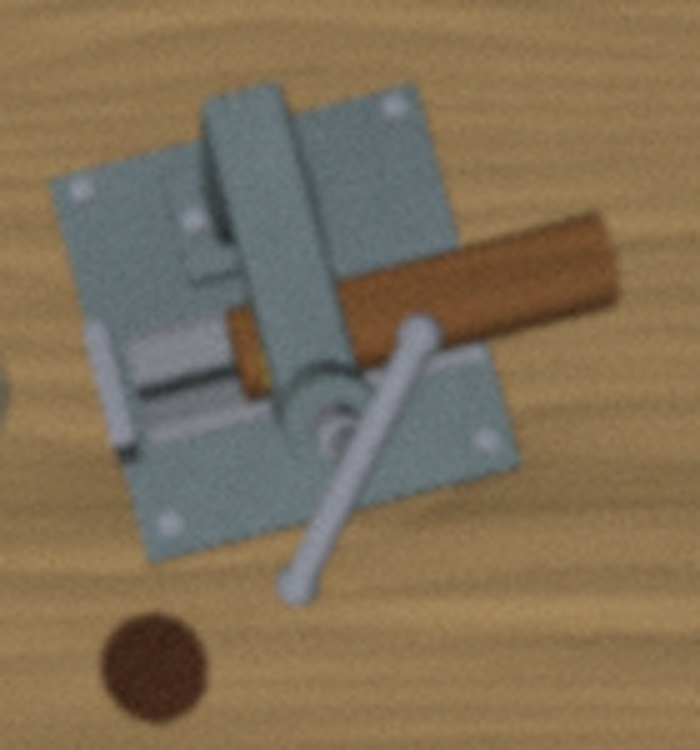

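View pics/cscene.png

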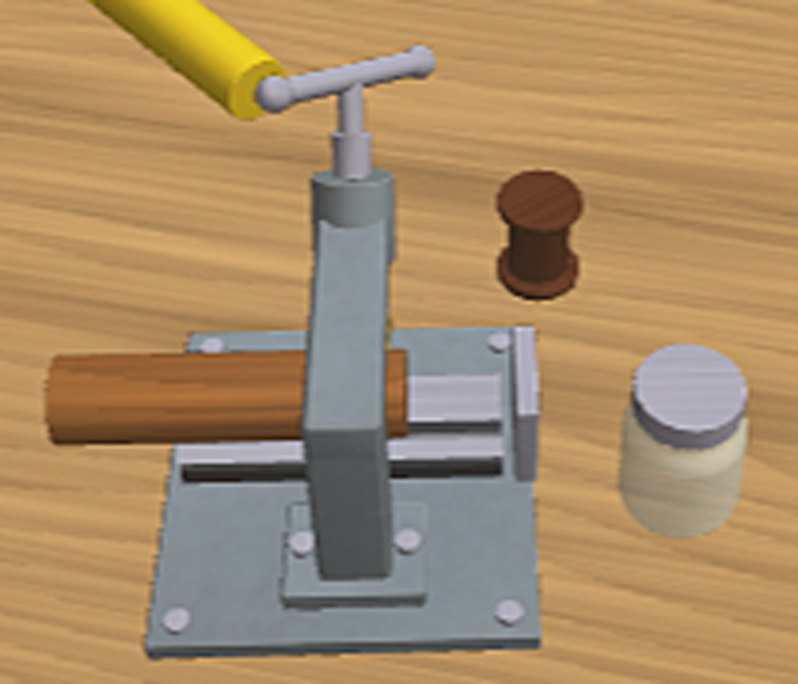

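Run:
```python
from h import *
def atz(n,u,v,z):
    a=px2w(n,u,v,100.);b=px2w(n,u,v,1000.); t=(z-a[2])/(b[2]-a[2]); return a+t*(b-a)
T=lambda x,y:(290+x/5,70+y/5)
S=lambda x,y:(180+x/3.8,170+y/3.8)
print('plate');c=np.array([atz('top',*T(*p),12) for p in [(52,180),(412,85),(520,465),(150,562)]]);print(c.round(1),c.mean(0).round(1))
for a,b in((0,1),(3,2),(0,3),(1,2)): d=c[b]-c[a];print(np.linalg.norm(d).round(1),np.degrees(np.arctan2(d[1],d[0])).round(2))
c=np.array([atz('scene',*S(*p),12) for p in [(190,332),(535,326),(540,642),(150,650)]]);print('plate scene',c.round(1),c.mean(0).round(1))
print('stop top back/front', [atz('top',*T(*p),68).round(1) for p in[(90,322),(122,455),(103,318),(136,445)]])
print('stop scene',[atz('scene',*S(*p),68).round(1) for p in[(515,328),(518,412),(535,328),(538,412)]])
print('mandrel -y end top', [atz('top',*T(*p),z).round(1) for p,z in[((600,212),50.5),((618,300),50.5),((228,312),50.5),((250,397),50.5)]])
for n,F,pp in(('top',T,[(422,330),(297,587)]),('scene',S,[(272,94),(423,61)])):
    d=np.load(f'pics/{n}0.npy')
    for p in pp:
        u,v=F(*p); z=d[int(round(v))-2:int(round(v))+3,int(round(u))-2:int(round(u))+3]; zz=z[z>0].min()
        print(n,p,zz,px2w(n,u,v,zz+9).round(1))
jar=atz('top',290-17/1,70+74,85);print('jar',atz('top',276,144,85), 'spool',atz('top',*T(155,668),60))
```

```text
plate
[[ 688.2   72.    12. ]
 [ 730.6 -108.4   12. ]
 [ 538.5 -155.    12. ]
 [ 495.4   27.3   12. ]] [613.2 -41.   12. ]
185.3 -76.78
187.4 -76.7
197.9 -166.97
197.7 -166.36
plate scene [[ 538.1 -153.8   12. ]
 [ 494.    35.8   12. ]
 [ 691.8   75.8   12. ]
 [ 733.3 -105.3   12. ]] [614.3 -36.9  12. ]
stop top back/front [array([602.2,  51.2,  68. ]), array([539.4,  37.7,  68. ]), array([603.9,  45.1,  68. ]), array([543.8,  31.1,  68. ])]
stop scene [array([547. ,  34.1,  68. ]), array([601.4,  46.5,  68. ]), array([544.8,  44.4,  68. ]), array([599.4,  56.3,  68. ])]
mandrel -y end top [array([ 651.9, -190.1,   50.5]), array([ 609.5, -196.9,   50.5]), array([609.3, -13.3,  50.5]), array([568.3, -22.7,  50.5])]
top (422, 330) 690.8332 [559.1 -83.8 216.9]
top (297, 587) 730.98755 [466.3 -36.  171.8]
scene (272, 94) 804.0811 [557.4 -82.2 217.2]
scene (423, 61) 888.4216 [470.5 -31.1 176.2]
jar [578.02137146 123.76307692  85.        ] spool [440.76545404  24.81707011  60.        ]
```

move_arm([
  {"grip":0,"x":1,"y":0.65,"turn":-0.2},
  {"grip":0,"x":1,"y":0.65,"turn":-0.2},
  {"grip":0,"x":1,"y":0.65,"turn":-0.2},
  {"grip":0,"x":1,"y":0.65,"turn":-0.2},
  {"grip":0,"x":1,"y":0.65,"turn":-0.2},
  {"grip":0,"x":1,"y":0.65,"turn":-0.2},
  {"grip":0,"x":1,"y":0.65,"turn":-0.2},
  {"grip":0,"x":1,"y":0.65,"turn":-0.2},
  {"grip":0,"x":1,"y":0.65,"turn":-0.2},
  {"grip":0,"x":1,"y":0.65,"turn":-0.2},
  {"grip":0,"x":1,"y":0.65,"turn":-0.2},
  {"grip":0,"x":1,"y":0.65,"turn":-0.2},
], grip_force=40)

```text
$.plan[0]: bad value
```

move_arm([
  {"grip":0.0,"x":0.95,"y":0.65,"z":0.0,"turn":-0.2},
], grip_force=40)

```text
clock: 0.22
position: [261.9, -478.5, 230.8]
tcp_rot: [-75.5, 90.0, 128.6]
ft_force: [1.3, 0.0, -0.2]
width: 69.5
```

move_arm([
  {"grip":0,"x":1,"y":0.67,"z":0,"turn":-0.2},
  {"grip":0,"x":1,"y":0.67,"z":0,"turn":-0.2},
  {"grip":0,"x":1,"y":0.67,"z":0,"turn":-0.2},
  {"grip":0,"x":1,"y":0.67,"z":0,"turn":-0.2},
  {"grip":0,"x":1,"y":0.67,"z":0,"turn":-0.2},
  {"grip":0,"x":1,"y":0.67,"z":0,"turn":-0.2},
  {"grip":0,"x":1,"y":0.67,"z":0,"turn":-0.2},
  {"grip":0,"x":1,"y":0.67,"z":0,"turn":-0.2},
  {"grip":0,"x":1,"y":0.67,"z":0,"turn":-0.2},
  {"grip":0,"x":1,"y":0.67,"z":0,"turn":-0.2},
  {"grip":0,"x":1,"y":0.67,"z":0,"turn":-0.2},
  {"grip":0,"x":0.9,"y":0.67,"z":0,"turn":0},
], grip_force=40)

```text
clock: 1.72
position: [620.5, -236.1, 230.8]
tcp_rot: [-38.5, 90.0, 154.7]
ft_force: [-0.1, 0.1, 0.9]
width: -0.2
```

move_arm([
  {"grip":0,"x":0,"y":0,"z":-1,"turn":0},
  {"grip":0,"x":0,"y":0,"z":-1,"turn":0},
  {"grip":0,"x":0,"y":0,"z":-1,"turn":0},
  {"grip":0,"x":0,"y":0,"z":-1,"turn":0},
  {"grip":0,"x":0,"y":0,"z":-1,"turn":0},
  {"grip":0,"x":0,"y":0,"z":-1,"turn":0},
  {"grip":0,"x":0,"y":0,"z":-0.4,"turn":0},
  {"grip":0,"x":0,"y":0,"z":0,"turn":0},
])

```text
clock: 2.72
position: [619.5, -236.9, 38.9]
tcp_rot: [-38.0, 89.9, 155.2]
ft_force: [-0.6, -1.0, 0.7]
width: 0.5
```

Run:
```python
from h import *
shot('scene','s1'); crop('s1',140,120,390,320,'cs1',3.2); o=env.get_obs(); print(o['position'],o['ft_force'])
```

```text
[ 619.9465804  -237.09674617   39.97462488] [-0.26554282  0.26539592  0.55397359]
```

View pics/cs1.png

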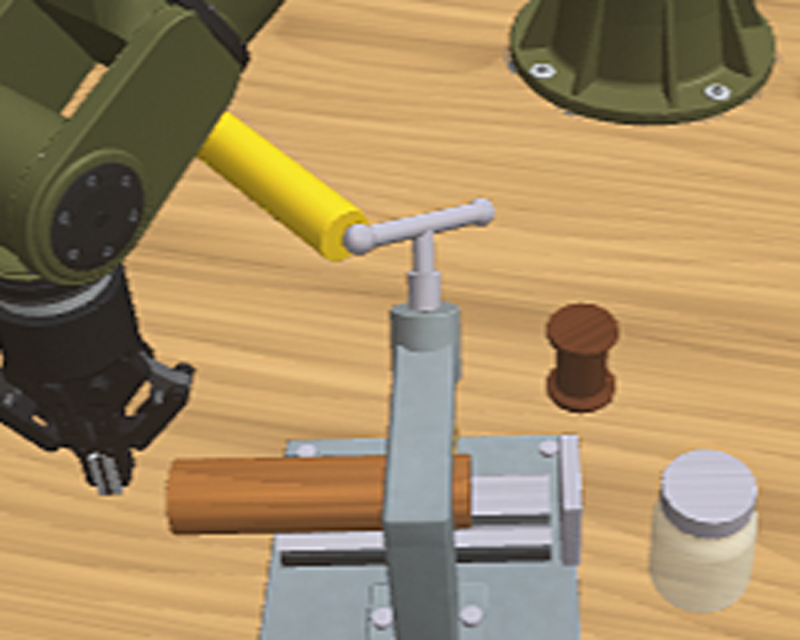

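move_arm([
  {"grip":0,"x":0.34,"y":0.08,"z":0.18,"turn":0},
  {"grip":0,"x":0.34,"y":0.08,"z":0.18,"turn":0},
  {"grip":0,"x":-0.07,"y":0.3,"z":0,"turn":0},
  {"grip":0,"x":-0.07,"y":0.3,"z":0,"turn":0},
  {"grip":0,"x":-0.05,"y":0.2,"z":0,"turn":0},
  {"grip":0,"x":-0.05,"y":0.2,"z":0,"turn":0},
  {"grip":0,"x":0,"y":0,"z":0,"turn":0},
])

```text
clock: 3.65
position: [632.8, -201.8, 50.1]
tcp_rot: [-41.1, 90.0, 152.1]
ft_force: [-0.0, -0.8, 0.6]
width: 0.2
```

```bash
cat >> h.py <<'E'
O=np.array([592.8,-39.1]); th=np.radians(13.3); C=np.array([[np.cos(th),np.sin(th)],[-np.sin(th),np.cos(th)]])
def st():
    o=env.get_obs(); p=o['position']; c=C@(p[:2]-O); f=o['ft_force']; print('t',round(o['clock'],2),'cradle',c.round(1),'z',p[2].round(1),'Fc',(C@f[:2]).round(1),f[2].round(1)); return o
E
python3 - <<'E'
from h import *
st()
shot('scene','s2'); crop('s2',140,120,390,320,'cs2',3.2)
E
```

```text
t 3.65 cradle [   1.5 -167.5] z 50.1 Fc [-0.2 -0.8] 0.6
```

View pics/cs2.png

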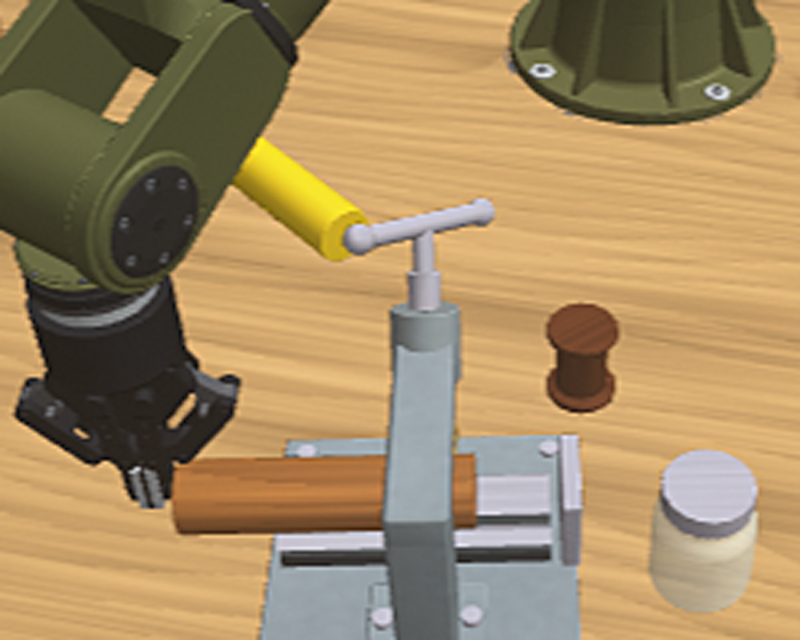

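move_arm([
  {"grip":0,"x":-0.04,"y":0.16,"z":0,"turn":0},
  {"grip":0,"x":-0.04,"y":0.16,"z":0,"turn":0},
  {"grip":0,"x":-0.04,"y":0.16,"z":0,"turn":0},
  {"grip":0,"x":-0.04,"y":0.16,"z":0,"turn":0},
  {"grip":0,"x":-0.04,"y":0.16,"z":0,"turn":0},
  {"grip":0,"x":-0.04,"y":0.16,"z":0,"turn":0},
])

```text
clock: 4.45
position: [625.6, -173.0, 50.1]
tcp_rot: [153.6, 90.0, -13.2]
ft_force: [1.6, -2.7, 0.9]
width: -0.0
```

Run:
```python
from h import *
st()
shot('scene','s3'); crop('s3',140,120,390,320,'cs3',3.2)
```

```text
t 4.45 cradle [   1.2 -137.9] z 50.1 Fc [ 0.9 -3. ] 0.9
```

View pics/cs3.png

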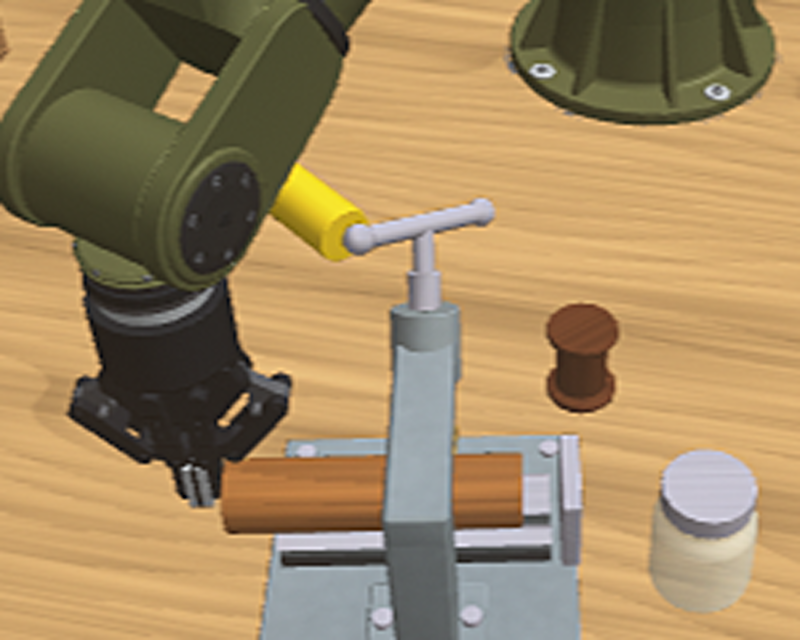

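move_arm([
  {"grip":0,"x":-0.04,"y":0.16,"z":0,"turn":0},
  {"grip":0,"x":-0.04,"y":0.16,"z":0,"turn":0},
  {"grip":0,"x":-0.04,"y":0.16,"z":0,"turn":0},
  {"grip":0,"x":-0.04,"y":0.16,"z":0,"turn":0},
  {"grip":0,"x":-0.02,"y":0.08,"z":0,"turn":0},
])

```text
clock: 5.12
position: [620.2, -151.4, 50.1]
tcp_rot: [-55.4, 90.0, 137.8]
ft_force: [0.5, -1.7, 1.3]
width: 0.1
```

Run:
```python
from h import *
st()
```

```text
t 5.12 cradle [   0.8 -115.6] z 50.1 Fc [ 0.1 -1.8] 1.3
```

move_arm([
  {"grip":0,"x":-0.02,"y":0.08,"z":0,"turn":0},
  {"grip":0,"x":-0.02,"y":0.06,"z":0,"turn":0},
])

```text
clock: 5.38
position: [619.9, -150.3, 50.9]
tcp_rot: [114.6, 89.7, -52.3]
ft_force: [7.1, -28.4, 0.2]
width: -0.0
```

move_arm([
  {"grip":0,"x":-0.01,"y":0.05,"z":0,"turn":0},
  {"grip":0,"x":0,"y":0,"z":0,"turn":0},
])

```text
clock: 5.62
position: [620.0, -150.3, 51.4]
tcp_rot: [115.8, 89.5, -51.1]
ft_force: [7.2, -28.9, -0.2]
width: -0.4
```

Run:
```python
from h import *
st()
shot('scene','s4'); crop('s4',180,170,390,320,'cs4',3.8)
```

```text
t 5.62 cradle [   0.9 -114.4] z 51.4 Fc [  0.4 -29.8] -0.2
```

View pics/cs4.png

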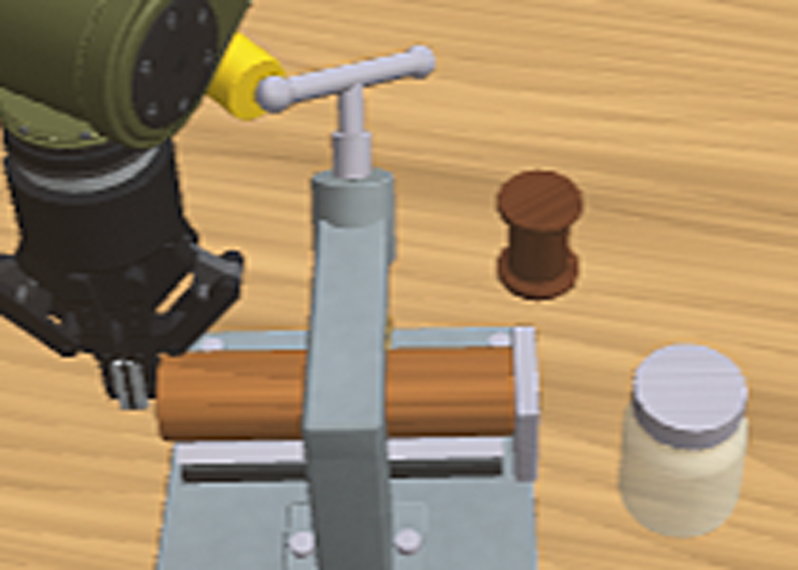

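```bash
cat >> h.py <<'E'
HX,HY,HZ=-81.8,-0.4,193.
def fin(phi,r=32,gap=0,dz=-12,jaw=90.):
    """TCP world xyz for the shut finger just behind a bar at phi (deg), pushing toward smaller phi"""
    p=np.radians(phi); b=np.array([.866*np.cos(p),np.sin(p)]); rr=r; c=np.array([HX,HY])+rr*b
    u=b/np.linalg.norm(b); m=np.array([-u[1],u[0]])  # trailing side (larger phi)
    j=np.radians(jaw); h=14.5*abs(m@[np.cos(j),np.sin(j)])+11*abs(m@[-np.sin(j),np.cos(j)])
    c=c+m*(h+6.5+gap); w=O+C.T@c
    return np.array([w[0],w[1],HZ+.5*rr*np.cos(p)+dz])
def tq():
    o=env.get_obs(); n=np.array([*(C.T@[-.5,0]),.866]); H=np.array([*(O+C.T@[HX,HY]),HZ]); p=o['position']; return o,n,H
E
python3 - <<'E'
from h import *
o=st(); print(o['q'].round(1))
print('start',fin(-38,gap=15,dz=40),fin(-38,gap=15))
P=fin(-38)
for f in range(-46,-226,-8):
    Q=fin(f); print(f,Q.round(1),((Q-P)/30).round(2)); P=Q
E
```

```text
t 5.67 cradle [   0.9 -114.4] z 51.4 Fc [  0.4 -30.8] 0.5
[-16.8  38.8  80.7  -0.3  60.2  60.2]
start [558.13733064 -37.70978441 245.60817206] [558.13733064 -37.70978441 193.60817206]
-46 [551.8 -56.9 192.1] [ 0.03 -0.2  -0.05]
-54 [551.6 -63.  190.4] [-0.01 -0.2  -0.06]
-62 [550.2 -68.9 188.5] [-0.05 -0.2  -0.06]
-70 [547.8 -74.5 186.5] [-0.08 -0.18 -0.07]
-78 [544.4 -79.4 184.3] [-0.11 -0.17 -0.07]
-86 [540.1 -83.6 182.1] [-0.14 -0.14 -0.07]
-94 [536.8 -86.7 179.9] [-0.11 -0.1  -0.07]
-102 [534.8 -89.1 177.7] [-0.07 -0.08 -0.07]
-110 [532.3 -91.3 175.5] [-0.08 -0.07 -0.07]
-118 [529.2 -93.3 173.5] [-0.1  -0.07 -0.07]
-126 [525.7 -94.9 171.6] [-0.12 -0.05 -0.06]
-134 [521.5 -96.  169.9] [-0.14 -0.04 -0.06]
-142 [516.8 -96.5 168.4] [-0.16 -0.02 -0.05]
-150 [511.6 -96.2 167.1] [-0.17  0.01 -0.04]
-158 [506.1 -94.9 166.2] [-0.19  0.04 -0.03]
-166 [500.4 -92.5 165.5] [-0.19  0.08 -0.02]
-174 [494.9 -88.8 165.1] [-0.18  0.12 -0.01]
-182 [490.2 -84.6 165. ] [-0.16  0.14 -0.  ]
-190 [486.2 -82.1 165.2] [-0.13  0.09  0.01]
-198 [482.3 -78.5 165.8] [-0.13  0.12  0.02]
-206 [479.  -74.  166.6] [-0.11  0.15  0.03]
-214 [476.5 -68.6 167.7] [-0.08  0.18  0.04]
-222 [475.1 -62.8 169.1] [-0.05  0.2   0.05]
```

move_arm([
  {"grip":0,"x":0.05,"y":-0.2,"z":0,"turn":0},
  {"grip":0,"x":0.23,"y":-0.97,"z":0,"turn":0},
  {"grip":0,"x":0.15,"y":-0.6,"z":0.3,"turn":0},
  {"grip":0,"x":0,"y":0,"z":1,"turn":0},
  {"grip":0,"x":0,"y":0,"z":1,"turn":0},
  {"grip":0,"x":0,"y":0,"z":1,"turn":0},
  {"grip":0,"x":0,"y":0,"z":1,"turn":0},
  {"grip":0,"x":0,"y":0,"z":1,"turn":0},
  {"grip":0,"x":0,"y":0,"z":1,"turn":0},
  {"grip":0,"x":0,"y":0,"z":1,"turn":0},
  {"grip":0,"x":0,"y":0,"z":0,"turn":0},
])

```text
clock: 7.05
position: [632.2, -199.1, 272.2]
tcp_rot: [149.7, 89.7, -17.0]
ft_force: [0.0, 0.2, -0.3]
width: 0.1
```

move_arm([
  {"grip":0,"x":-0.41,"y":0.9,"z":0,"turn":0},
  {"grip":0,"x":-0.41,"y":0.9,"z":0,"turn":0},
  {"grip":0,"x":-0.41,"y":0.9,"z":0,"turn":0},
  {"grip":0,"x":-0.41,"y":0.9,"z":0,"turn":0},
  {"grip":0,"x":-0.41,"y":0.9,"z":0,"turn":0},
  {"grip":0,"x":-0.41,"y":0.9,"z":0,"turn":0},
  {"grip":0,"x":0,"y":0,"z":-0.2,"turn":0},
  {"grip":0,"x":0,"y":0,"z":0,"turn":0},
])

```text
clock: 8.05
position: [557.7, -37.5, 262.1]
tcp_rot: [-21.8, 89.9, 171.4]
ft_force: [0.3, -0.9, 0.7]
width: -0.2
```

Run:
```python
from h import *
o=st(); print(o['position'])
shot('scene','s5'); crop('s5',180,100,390,260,'cs5',3.8)
shot('top','t5'); crop('t5',290,70,430,220,'ct5',4)
```

```text
t 8.05 cradle [-33.8   9.7] z 262.1 Fc [ 0.1 -1. ] 0.7
[557.73147975 -37.4627573  262.13750615]
```

View pics/cs5.png

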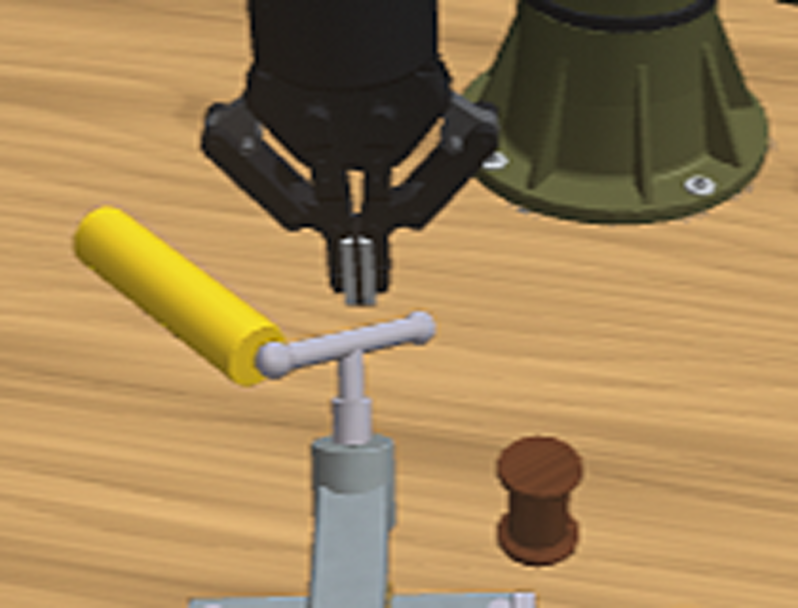

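View pics/ct5.png

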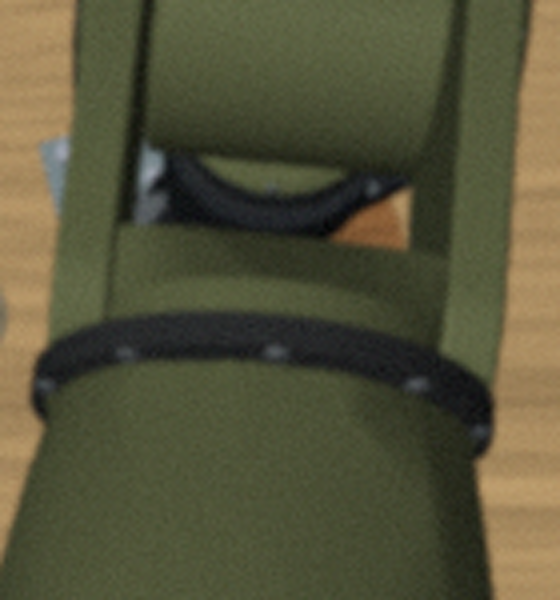

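move_arm([
  {"grip":0,"x":0,"y":0,"z":-0.8,"turn":0},
  {"grip":0,"x":0,"y":0,"z":-0.8,"turn":0},
  {"grip":0,"x":0,"y":0,"z":-0.67,"turn":0},
  {"grip":0,"x":0,"y":0,"z":0,"turn":0},
])

```text
clock: 8.65
position: [557.5, -37.7, 193.7]
tcp_rot: [-20.4, 89.8, 172.7]
ft_force: [0.2, 0.6, 0.7]
width: 0.2
```

Run:
```python
from h import *
o=st(); print(o['position'],fin(-38))
shot('scene','s6'); crop('s6',180,100,390,260,'cs6',3.8)
```

```text
t 8.65 cradle [-34.1   9.5] z 193.7 Fc [0.3 0.5] 0.7
[557.45598774 -37.67078864 193.66038093] [550.92110737 -50.85992211 193.60817206]
```

View pics/cs6.png

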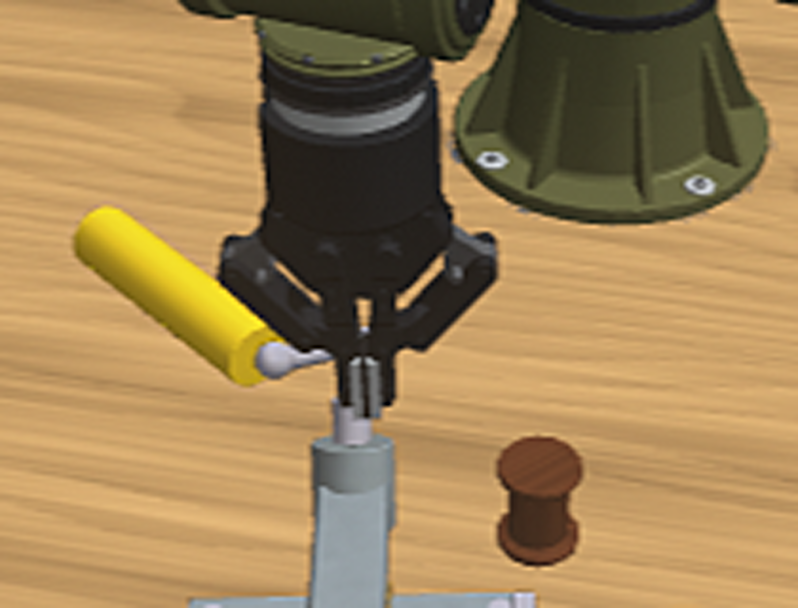

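move_arm([
  {"grip":0,"x":-0.07,"y":-0.15,"z":0,"turn":0},
  {"grip":0,"x":-0.07,"y":-0.15,"z":0,"turn":0},
  {"grip":0,"x":-0.07,"y":-0.15,"z":0,"turn":0},
  {"grip":0,"x":0.02,"y":-0.1,"z":-0.02,"turn":0},
  {"grip":0,"x":0,"y":0,"z":0,"turn":0},
])

```text
clock: 9.32
position: [552.2, -53.9, 194.4]
tcp_rot: [-87.5, 90.0, 105.7]
ft_force: [0.8, -0.1, 0.3]
width: -0.0
```

Run:
```python
from h import *
o=st(); print(o['position'],fin(-42), o['wrist_torque'])
```

```text
t 9.32 cradle [-42.9  -5. ] z 194.4 Fc [ 0.7 -0.3] 0.3
[552.17964775 -53.88222597 194.37506933] [551.520009   -53.83448495 192.89031721] [ 0.03460338 -0.04112894  0.02640179]
```

move_arm([
  {"grip":0,"x":0,"y":-0.1,"z":-0.06,"turn":0},
  {"grip":0,"x":-0.01,"y":-0.2,"z":-0.06,"turn":0},
  {"grip":0,"x":0,"y":0,"z":0,"turn":0},
])

```text
clock: 9.7
position: [551.8, -62.9, 190.5]
tcp_rot: [-38.4, 90.0, 154.8]
ft_force: [1.1, 1.4, -0.3]
width: 0.4
```

Run:
```python
from h import *
o=st(); print(o['position'],fin(-54), o['wrist_torque'])
shot('scene','s7'); crop('s7',180,100,390,260,'cs7',3.8)
```

```text
t 9.7 cradle [-45.4 -13.7] z 190.5 Fc [1.4 1.1] -0.3
[551.81473992 -62.89452773 190.52526413] [551.59406594 -62.97634952 190.40456404] [ 0.27000555 -0.14332379  0.00414955]
```

View pics/cs7.png

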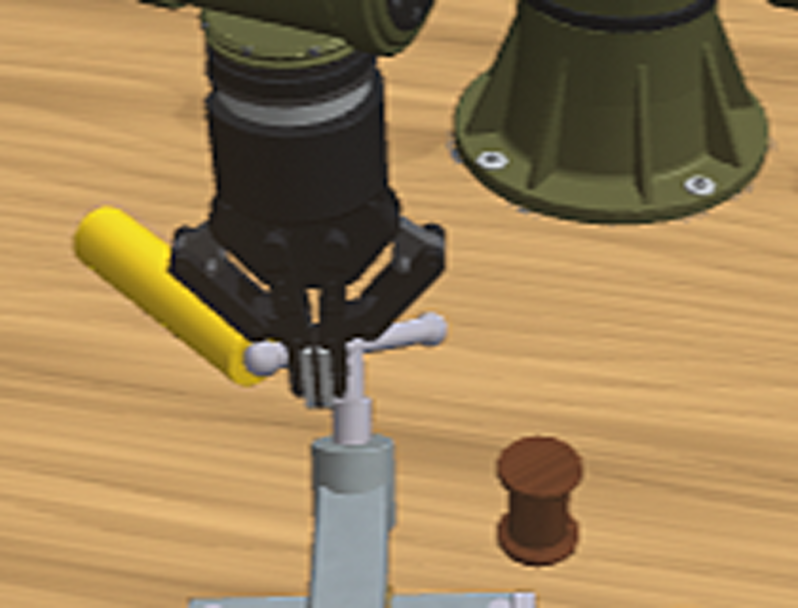

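```bash
cat >> h.py <<'E'
def barphi(b,n='scene'):
    """ball pixel -> (phi, r) in the handle plane"""
    N=np.array([*(C.T@[-.5,0]),.866]); H=np.array([*(O+C.T@[HX,HY]),HZ])
    a=px2w(n,*b,100.);d=px2w(n,*b,1000.)-a; P=a+d*(((H-a)@N)/(d@N))-H
    e1=np.array([*(C.T@[.866,0]),.5]); e2=np.array([*(C.T@[0,1.]),0]); x,y=P@e1,P@e2
    return np.degrees(np.arctan2(y,x)).round(1),np.hypot(x,y).round(1)
E
python3 - <<'E'
from h import *
S=lambda x,y,o:(180+x/3.8,o+y/3.8)
print('start',barphi(S(272,94,170)),barphi(S(423,61,170)))
print('now',barphi(S(265,358,100)),barphi(S(433,328,100)))
E
```

```text
start (np.float64(-47.0), np.float64(47.5)) (np.float64(148.3), np.float64(68.5))
now (np.float64(-55.3), np.float64(47.0)) (np.float64(142.9), np.float64(68.5))
```

move_arm([
  {"grip":0,"x":-0.05,"y":-0.2,"z":-0.06,"turn":0},
  {"grip":0,"x":-0.08,"y":-0.18,"z":-0.07,"turn":0},
])

```text
clock: 10.0
position: [548.0, -73.7, 186.7]
tcp_rot: [-109.9, 89.9, 83.3]
ft_force: [2.0, 7.7, -0.7]
width: 0.2
```

move_arm([
  {"grip":0,"x":-0.11,"y":-0.17,"z":-0.07,"turn":0},
  {"grip":0,"x":-0.14,"y":-0.14,"z":-0.07,"turn":0},
  {"grip":0,"x":-0.11,"y":-0.1,"z":-0.07,"turn":0},
])

```text
clock: 10.38
position: [537.5, -86.0, 180.3]
tcp_rot: [-153.2, 89.9, 40.0]
ft_force: [7.1, 6.0, -2.2]
width: -0.0
```

Run:
```python
from h import *
o=st(); print(o['position'],fin(-94), o['wrist_torque'])
shot('scene','s8'); crop('s8',180,100,390,260,'cs8',3.8)
```

```text
t 10.38 cradle [-64.6 -32.9] z 180.3 Fc [8.3 4.2] -2.2
[537.48566652 -85.9641021  180.28870851] [536.83500769 -86.68256543 179.88389642] [ 1.04063897 -1.15026867 -0.02865065]
```

View pics/cs8.png

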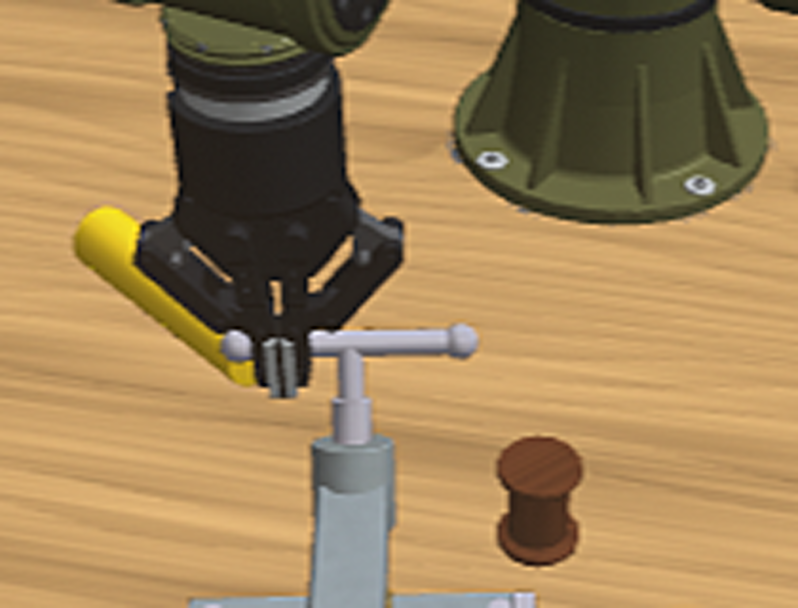

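```bash
cat >> h.py <<'E'
def tau(L=.18):
    o,n,H=tq(); S=o['position']/1e3+[0,0,L]; F=o['ft_force']; M=o['wrist_torque']
    return round(float(n@(M+np.cross(S-H/1e3,F))),3)   # >0 : reaction opposing tightening
def phi2(a,b):
    r=[]
    for q in (a,b):
        p,R=barphi((180+q[0]/3.8,100+q[1]/3.8)); r.append(R*np.exp(1j*np.radians(p)))
    return round(np.degrees(np.angle(r[0]-r[1])),1)
E
python3 - <<'E'
from h import *
print(phi2((272,94+266),(423,61+266)),phi2((265,358),(433,328)),phi2((236,346),(462,341)),tau())
for f in (-94,-102,-110,-118,-126):
  print(f,((fin(f-8)-fin(f))/30).round(2))
E
```

```text
-38.0 -44.5 -87.5 0.113
-94 [-0.07 -0.08 -0.07]
-102 [-0.08 -0.07 -0.07]
-110 [-0.1  -0.07 -0.07]
-118 [-0.12 -0.05 -0.06]
-126 [-0.14 -0.04 -0.06]
```

move_arm([
  {"grip":0,"x":-0.09,"y":-0.1,"z":-0.07,"turn":0},
  {"grip":0,"x":-0.09,"y":-0.08,"z":-0.07,"turn":0},
])

```text
clock: 10.68
position: [532.5, -91.6, 176.9]
tcp_rot: [170.2, 89.9, 3.4]
ft_force: [6.5, 3.6, 3.2]
width: -0.2
```

Run:
```python
from h import *
o=st(); print(tau(),o['position'])
```

```text
t 10.68 cradle [-70.8 -37.2] z 176.9 Fc [7.1 2. ] 3.2
0.237 [532.45270434 -91.62705906 176.86482448]
```

move_arm([
  {"grip":0,"x":-0.1,"y":-0.06,"z":-0.08,"turn":0},
  {"grip":0,"x":-0.12,"y":-0.04,"z":-0.08,"turn":0},
])

```text
clock: 10.92
position: [526.0, -94.9, 172.3]
tcp_rot: [159.5, 89.8, -7.3]
ft_force: [6.2, 3.0, 2.8]
width: -0.1
```

Run:
```python
from h import *
o=st(); print(tau(),o['position'],fin(-126))
shot('scene','s9'); crop('s9',180,100,390,260,'cs9',3.8)
```

```text
t 10.93 cradle [-77.9 -38.9] z 172.3 Fc [6.7 1.5] 2.8
0.267 [525.98759369 -94.87785025 172.25114519] [525.65638522 -94.86252781 171.59543596]
```

View pics/cs9.png

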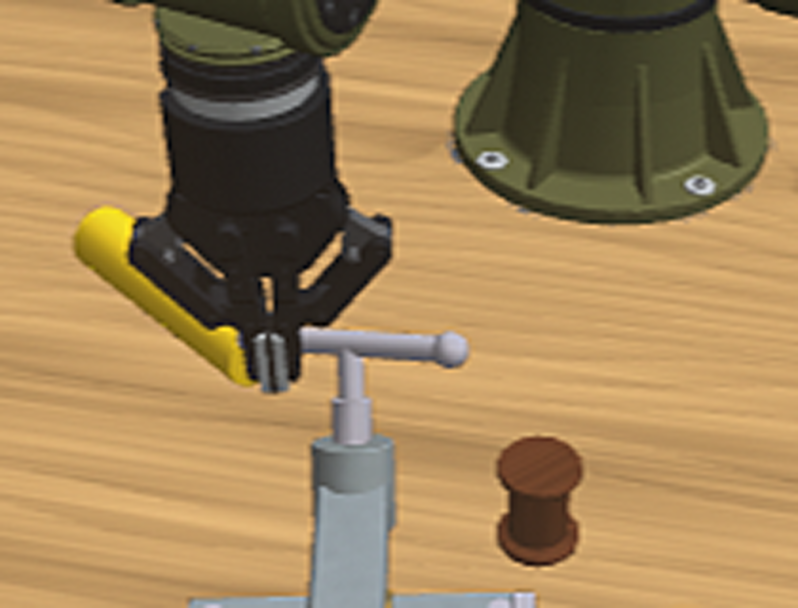

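```bash
cat >> h.py <<'E'
def ball(q):
    p,R=barphi((180+q[0]/3.8,100+q[1]/3.8)); z=R*np.exp(1j*np.radians(p))+13; return round(np.degrees(np.angle(z)),1),round(abs(z),1)
E
python3 - <<'E'
from h import *
for q in((265,358),(433,328),(236,346),(462,341),(452,349)): print(q,ball(q))
for f in range(-126,-200,-8): print(f,((fin(f-8)-fin(f))/30).round(2))
E
```

```text
(265, 358) (np.float64(-44.2), np.float64(55.4))
(433, 328) (np.float64(135.2), np.float64(58.7))
(236, 346) (np.float64(-85.0), np.float64(57.1))
(462, 341) (np.float64(90.0), np.float64(56.4))
(452, 349) (np.float64(66.2), np.float64(56.1))
-126 [-0.14 -0.04 -0.06]
-134 [-0.16 -0.02 -0.05]
-142 [-0.17  0.01 -0.04]
-150 [-0.19  0.04 -0.03]
-158 [-0.19  0.08 -0.02]
-166 [-0.18  0.12 -0.01]
-174 [-0.16  0.14 -0.  ]
-182 [-0.13  0.09  0.01]
-190 [-0.13  0.12  0.02]
-198 [-0.11  0.15  0.03]
```

move_arm([
  {"grip":0,"x":-0.14,"y":-0.04,"z":-0.07,"turn":0},
  {"grip":0,"x":-0.16,"y":-0.02,"z":-0.06,"turn":0},
])

```text
clock: 11.22
position: [517.4, -96.6, 168.4]
tcp_rot: [160.8, 89.8, -6.0]
ft_force: [12.3, 2.6, 1.1]
width: 0.4
```

Run:
```python
from h import *
o=st(); print(tau(),o['position'],fin(-142))
```

```text
t 11.22 cradle [-86.7 -38.6] z 168.4 Fc [12.6 -0.3] 1.1
0.203 [517.36123611 -96.63726751 168.3783184 ] [516.83343208 -96.50788818 168.39182794]
```

move_arm([
  {"grip":0,"x":-0.17,"y":0.01,"z":-0.05,"turn":0},
])

```text
clock: 11.35
position: [512.4, -96.6, 166.9]
tcp_rot: [154.7, 89.7, -12.1]
ft_force: [13.1, 0.1, 0.2]
width: -0.3
```

Run:
```python
from h import *
o=st(); print(tau(),o['position'],fin(-150))
shot('scene','s10'); crop('s10',180,100,390,260,'cs10',3.8)
```

```text
t 11.35 cradle [-91.5 -37.5] z 166.9 Fc [12.7 -2.9] 0.2
0.367 [512.38516288 -96.59458405 166.92907535] [511.64838427 -96.22459261 167.14359354]
```

View pics/cs10.png

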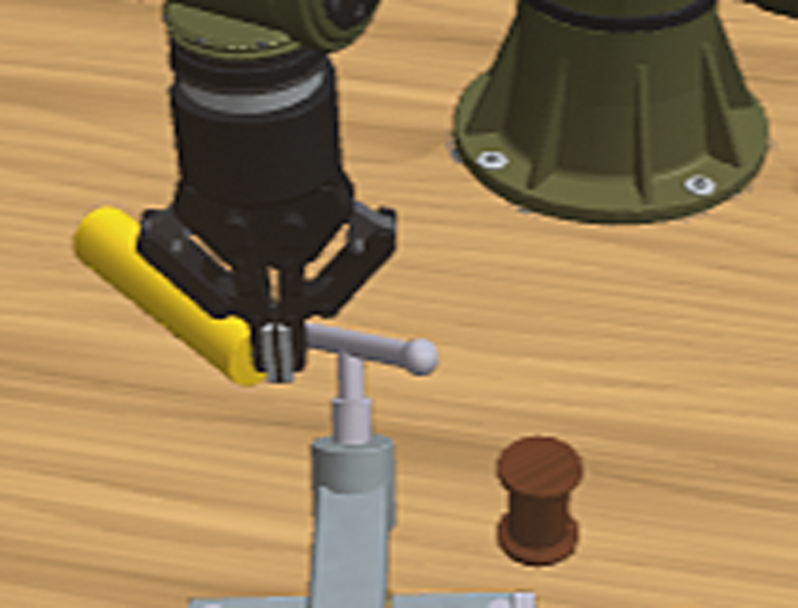

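Run:
```python
from h import *
print(ball((422,357)))
st(); print([tau(l) for l in (.16,.18,.2)], env.get_obs()['wrist_torque'])
```

```text
(np.float64(40.4), np.float64(56.9))
t 11.4 cradle [-92.2 -37.3] z 166.6 Fc [ 7.6 -3.8] 1.4
[0.384, 0.346, 0.308] [-0.4600605  -1.19472515 -0.02914852]
```

move_arm([
  {"grip":0,"x":-0.1,"y":0.02,"z":-0.02,"turn":0},
])

```text
clock: 11.52
position: [509.5, -96.2, 166.3]
tcp_rot: [150.4, 89.7, -16.4]
ft_force: [11.7, -2.3, -2.0]
width: -0.2
```

Run:
```python
from h import *
o=st(); print([tau(l) for l in (.16,.18,.2)],o['position'],fin(-154))
```

```text
t 11.53 cradle [-94.2 -36.4] z 166.3 Fc [10.9 -4.9] -2.0
[0.371, 0.322, 0.273] [509.47618594 -96.21496373 166.30835698] [508.90671112 -95.72126398 166.61929526]
```

move_arm([
  {"grip":0,"x":-0.1,"y":0.03,"z":-0.02,"turn":0},
])

```text
clock: 11.65
position: [506.4, -95.4, 165.6]
tcp_rot: [147.5, 89.7, -19.3]
ft_force: [11.2, -3.5, -0.7]
width: 0.0
```

Run:
```python
from h import *
o=st(); print([tau(l) for l in (.16,.18,.2)],o['position'],fin(-158))
```

```text
t 11.65 cradle [-97.  -34.9] z 165.6 Fc [10. -6.] -0.7
[0.383, 0.323, 0.263] [506.41406371 -95.41867484 165.645119  ] [506.09745544 -94.94425776 166.16505833]
```

move_arm([
  {"grip":0,"x":-0.14,"y":0.06,"z":-0.01,"turn":0},
])

```text
clock: 11.78
position: [502.1, -93.8, 165.2]
tcp_rot: [141.1, 89.8, -25.7]
ft_force: [12.0, -3.5, -3.1]
width: -0.1
```

Run:
```python
from h import *
o=st(); print([tau(l) for l in (.16,.18,.2)],o['position'],fin(-164))
```

```text
t 11.78 cradle [-100.9  -32.4] z 165.2 Fc [10.9 -6.1] -3.1
[0.431, 0.37, 0.308] [502.07368427 -93.81332494 165.21771578] [501.82868073 -93.22015052 165.61981286]
```

move_arm([
  {"grip":0,"x":-0.14,"y":0.08,"z":-0.01,"turn":0},
])

```text
clock: 11.9
position: [497.6, -91.5, 164.9]
tcp_rot: [134.1, 89.8, -32.7]
ft_force: [7.7, -6.3, -0.9]
width: 0.1
```

Run:
```python
from h import *
o=st(); print([tau(l) for l in (.16,.18,.2)],o['position'],fin(-170))
shot('scene','s11'); crop('s11',180,100,390,260,'cs11',3.8)
```

```text
t 11.9 cradle [-104.7  -29.1] z 164.9 Fc [ 6.  -7.9] -0.9
[0.462, 0.383, 0.304] [497.64513647 -91.54222852 164.87403667] [497.61523916 -90.78283597 165.24307595]
```

View pics/cs11.png

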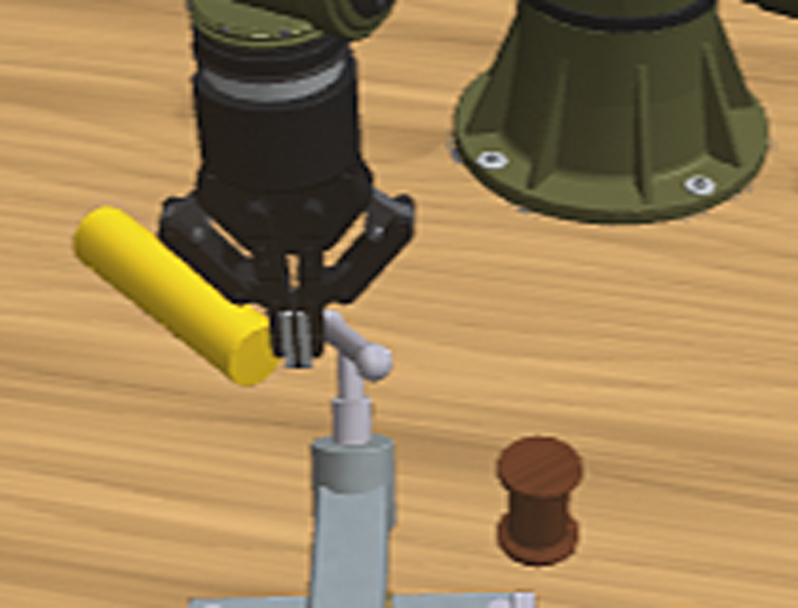

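Run:
```python
from h import *
print(ball((375,361)))
o=st(); print([tau(l) for l in (.16,.18,.2)]); F=o['ft_force'];M=o['wrist_torque'];print(F,M)
for f in range(-168,-225,-5): print(f,((fin(f-5)-fin(f))/30).round(2))
```

```text
(np.float64(15.8), np.float64(54.1))
t 11.95 cradle [-105.1  -28.8] z 164.8 Fc [ 5.4 -7.4] 0.3
[0.358, 0.284, 0.211]
[ 6.9280032  -5.94119147  0.2691748 ] [-0.93761333 -1.05805984 -0.02165947]
-168 [-0.11  0.08 -0.01]
-173 [-0.11  0.1  -0.  ]
-178 [-0.09  0.07  0.  ]
-183 [-0.08  0.05  0.  ]
-188 [-0.08  0.07  0.01]
-193 [-0.08  0.08  0.01]
-198 [-0.07  0.09  0.02]
-203 [-0.06  0.1   0.02]
-208 [-0.05  0.11  0.02]
-213 [-0.04  0.12  0.03]
-218 [-0.02  0.12  0.03]
-223 [-0.01  0.13  0.03]
```

move_arm([
  {"grip":0,"x":-0.13,"y":0.1,"z":0,"turn":0},
])

```text
clock: 12.08
position: [493.7, -88.8, 164.9]
tcp_rot: [128.3, 89.8, -38.5]
ft_force: [8.8, -6.9, -2.0]
width: 0.2
```

Run:
```python
from h import *
o=st(); print([tau(l) for l in (.16,.18,.2)],o['position'],fin(-175))
```

```text
t 12.07 cradle [-107.9  -25.5] z 164.9 Fc [ 7.  -8.8] -2.0
[0.465, 0.378, 0.29] [493.6846551  -88.75282223 164.86151823] [494.25948504 -88.1956497  165.06088483]
```

move_arm([
  {"grip":0,"x":-0.11,"y":0.1,"z":0,"turn":0},
])

```text
clock: 12.2
position: [490.3, -85.9, 164.9]
tcp_rot: [123.9, 89.8, -42.9]
ft_force: [11.1, -11.7, -3.6]
width: -0.1
```

Run:
```python
from h import *
o=st(); print([tau(l) for l in (.16,.18,.2)],o['position'],fin(-180))
```

```text
t 12.2 cradle [-110.5  -22. ] z 164.9 Fc [  8.1 -13.9] -3.6
[0.584, 0.445, 0.306] [490.31802514 -85.88333781 164.88298092] [491.14829966 -85.1192347  165.        ]
```

move_arm([
  {"grip":0,"x":-0.08,"y":0.08,"z":0,"turn":0},
])

```text
clock: 12.32
position: [488.1, -83.8, 164.8]
tcp_rot: [122.3, 89.7, -44.5]
ft_force: [7.7, -14.4, -4.7]
width: 0.2
```

Run:
```python
from h import *
o=st(); print([tau(l) for l in (.16,.168,.18)],o['position'],o['ft_force'],o['wrist_torque'])
shot('scene','s12'); crop('s12',180,100,390,260,'cs12',3.8)
o=st(); print([tau(l) for l in (.16,.168,.18)])
```

```text
t 12.32 cradle [-112.2  -19.4] z 164.8 Fc [  4.1 -15.8] -4.7
[0.48, 0.416, 0.322] [488.0555496  -83.77127656 164.82790679] [  7.66188566 -14.41395033  -4.70480253] [-2.21118316 -1.29766976 -0.16638589]
t 12.38 cradle [-112.4  -19.1] z 164.8 Fc [  5.9 -12.9] -3.9
[0.444, 0.392, 0.315]
```

View pics/cs12.png

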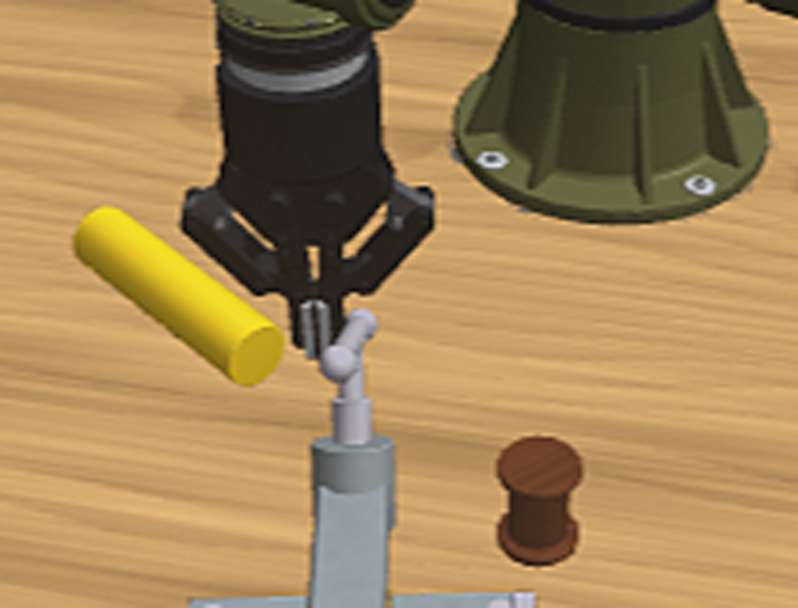

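move_arm([
  {"grip":0,"x":-0.06,"y":0.08,"z":0,"turn":0},
])

```text
clock: 12.5
position: [486.3, -81.7, 164.8]
tcp_rot: [118.9, 89.7, -47.9]
ft_force: [11.1, -15.4, -3.6]
width: -0.2
```

Run:
```python
from h import *
o=st(); print([tau(l) for l in (.16,.168,.18)],o['position'],o['ft_force'],o['wrist_torque'])
```

```text
t 12.5 cradle [-113.4  -16.9] z 164.8 Fc [  7.2 -17.6] -3.6
[0.655, 0.585, 0.479] [486.30893085 -81.65153873 164.79203141] [ 11.08282828 -15.43823725  -3.61002798] [-2.61994846 -1.65816679 -0.23941529]
```

move_arm([
  {"grip":0,"x":-0.06,"y":0.08,"z":0.01,"turn":0},
])

```text
clock: 12.62
position: [484.3, -79.3, 165.0]
tcp_rot: [111.7, 89.7, -55.1]
ft_force: [5.5, -16.3, -4.2]
width: 0.0
```

Run:
```python
from h import *
o=st(); print([tau(l) for l in (.16,.168,.18)],o['position'],o['ft_force'],o['wrist_torque'])
shot('scene','s13'); crop('s13',180,100,390,260,'cs13',3.8)
o=st(); print([tau(l) for l in (.16,.168,.18)])
```

```text
t 12.62 cradle [-114.9  -14.2] z 165.0 Fc [  1.6 -17.1] -4.2
[0.65, 0.582, 0.48] [484.28985071 -79.34886047 164.97907665] [  5.45244718 -16.25275859  -4.18707554] [-2.6605099  -0.72252142 -0.09180261]
t 12.68 cradle [-115.1  -13.9] z 164.9 Fc [  2.7 -15.7] -4.3
[0.669, 0.606, 0.513]
```

View pics/cs13.png

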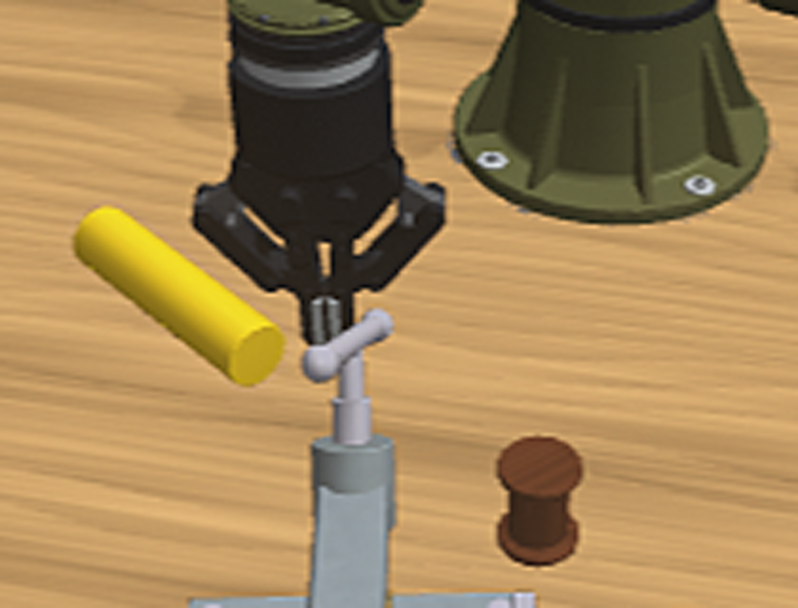

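move_arm([
  {"grip":0,"x":-0.06,"y":0.1,"z":0.01,"turn":0},
])

```text
clock: 12.8
position: [482.3, -76.5, 165.2]
tcp_rot: [103.6, 89.7, -63.2]
ft_force: [5.3, -18.9, -4.0]
width: 0.2
```

Run:
```python
from h import *
print(phi2((379,325),(320,362)))
o=st(); print([tau(l) for l in (.16,.168,.18)],o['position'],o['ft_force'],o['wrist_torque'])
shot('scene','s14'); crop('s14',180,100,390,260,'cs14',3.8)
o=st(); print([tau(l) for l in (.16,.168,.18)])
```

```text
167.5
t 12.8 cradle [-116.1  -11. ] z 165.2 Fc [  0.8 -19.6] -4.0
[0.73, 0.651, 0.533] [482.30989483 -76.54998448 165.22079825] [  5.34089488 -18.92202487  -4.02675319] [-3.06223822 -0.89999468 -0.15661943]
t 12.85 cradle [-116.3  -10.7] z 165.2 Fc [  1.2 -16.7] -4.0
[0.659, 0.592, 0.492]
```

View pics/cs14.png

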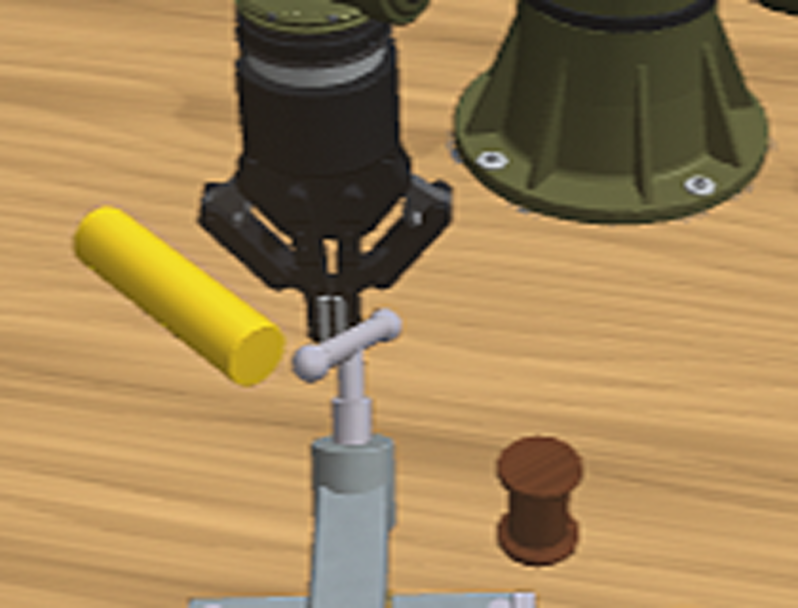

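move_arm([
  {"grip":0,"x":0.02,"y":-0.15,"z":0,"turn":0},
  {"grip":0,"x":0.05,"y":-0.4,"z":0,"turn":0},
  {"grip":0,"x":0,"y":0,"z":0,"turn":0},
])

```text
clock: 13.22
position: [484.1, -92.5, 165.1]
tcp_rot: [101.7, 89.9, -65.2]
ft_force: [2.6, -8.7, -1.3]
width: 0.0
```

Run:
```python
from h import *
o=st(); print(o['ft_force'],o['wrist_torque'])
shot('scene','s15'); crop('s15',180,100,390,260,'cs15',3.8)
im=np.hstack([cv2.imread('pics/s14.png')[170:210,240:300],cv2.imread('pics/s15.png')[170:210,240:300]]); cv2.imwrite('pics/cmp.png',cv2.resize(im,None,fx=6,fy=6,interpolation=cv2.INTER_CUBIC))
```

```text
t 13.22 cradle [-118.1  -27. ] z 165.1 Fc [ 0.5 -9.1] -1.3
[ 2.57891509 -8.71760566 -1.25473262] [-1.36622508 -0.34650143  0.00163877]
```

View pics/cmp.png

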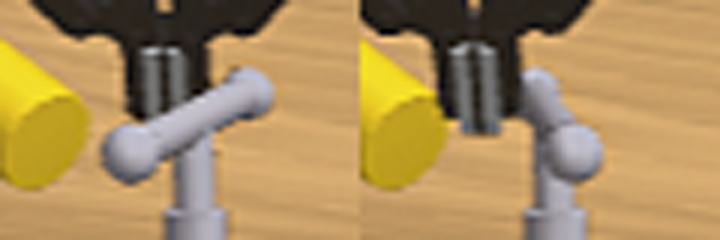

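move_arm([
  {"grip":0,"x":0.05,"y":-0.1,"z":0,"turn":0},
  {"grip":0,"x":0.05,"y":-0.1,"z":0,"turn":0},
  {"grip":0,"x":0,"y":0,"z":0,"turn":0},
])

```text
clock: 13.65
position: [486.8, -97.0, 164.9]
tcp_rot: [-49.2, 90.0, 144.0]
ft_force: [-0.2, 0.3, -0.6]
width: -0.3
```

Run:
```python
from h import *
o=st(); print(o['ft_force'],o['wrist_torque'])
shot('scene','s16'); crop('s16',180,100,390,260,'cs16',3.8)
im=np.hstack([cv2.imread('pics/s15.png')[170:210,240:300],cv2.imread('pics/s16.png')[170:210,240:300]]); cv2.imwrite('pics/cmp2.png',cv2.resize(im,None,fx=6,fy=6,interpolation=cv2.INTER_CUBIC))
```

```text
t 13.65 cradle [-116.5  -32. ] z 164.9 Fc [-0.2  0.4] -0.6
[-0.23705613  0.3189244  -0.57807102] [ 0.01184663  0.04820858 -0.00864279]
```

View pics/cmp2.png

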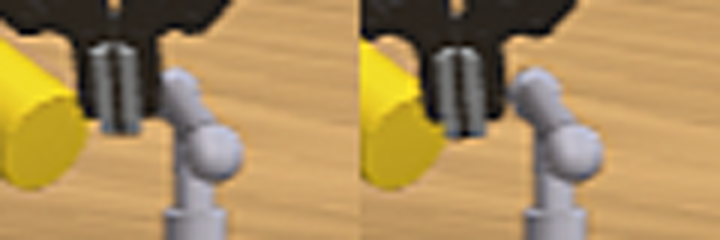

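move_arm([
  {"grip":0,"x":-0.2,"y":-0.5,"z":0,"turn":0},
  {"grip":0,"x":-0.2,"y":-0.5,"z":0,"turn":0},
  {"grip":0,"x":0,"y":0,"z":0.9,"turn":0},
  {"grip":0,"x":0,"y":0,"z":0.9,"turn":0},
  {"grip":0,"x":0,"y":0,"z":0.9,"turn":0},
  {"grip":0,"x":-0.6,"y":-0.9,"z":0.9,"turn":0},
  {"grip":0,"x":-0.6,"y":-0.9,"z":0,"turn":0},
  {"grip":0,"x":-0.6,"y":-0.9,"z":0,"turn":0},
  {"grip":0,"x":-0.6,"y":-0.9,"z":0,"turn":0},
  {"grip":0,"x":-0.6,"y":-0.9,"z":0,"turn":0},
  {"grip":0,"x":0,"y":0,"z":0,"turn":0},
])

```text
clock: 15.08
position: [383.2, -263.7, 273.0]
tcp_rot: [44.4, 90.0, -122.6]
ft_force: [0.1, -0.6, -0.3]
width: 0.1
```

Run:
```python
from h import *
o=st(); print(o['position'],o['ft_force'])
shot('scene','s17'); crop('s17',180,170,390,350,'cs17',3.8)
shot('top','t17'); crop('t17',260,70,430,220,'ct17',4.5)
```

```text
t 15.07 cradle [-255.6 -170.4] z 273.0 Fc [-0.  -0.6] -0.3
[ 383.23954863 -263.72439364  272.98457375] [ 0.12323098 -0.61071445 -0.3370848 ]
```

View pics/cs17.png

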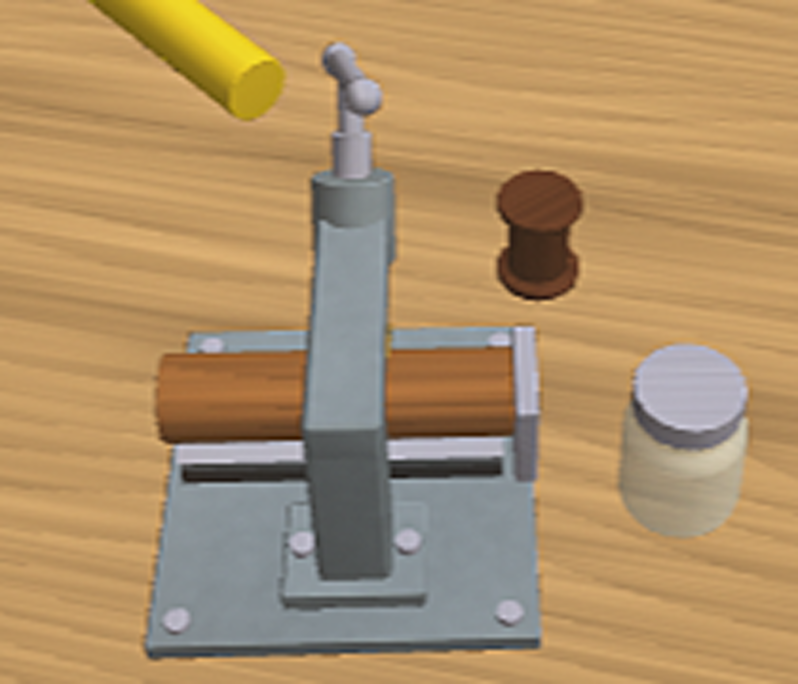

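View pics/ct17.png

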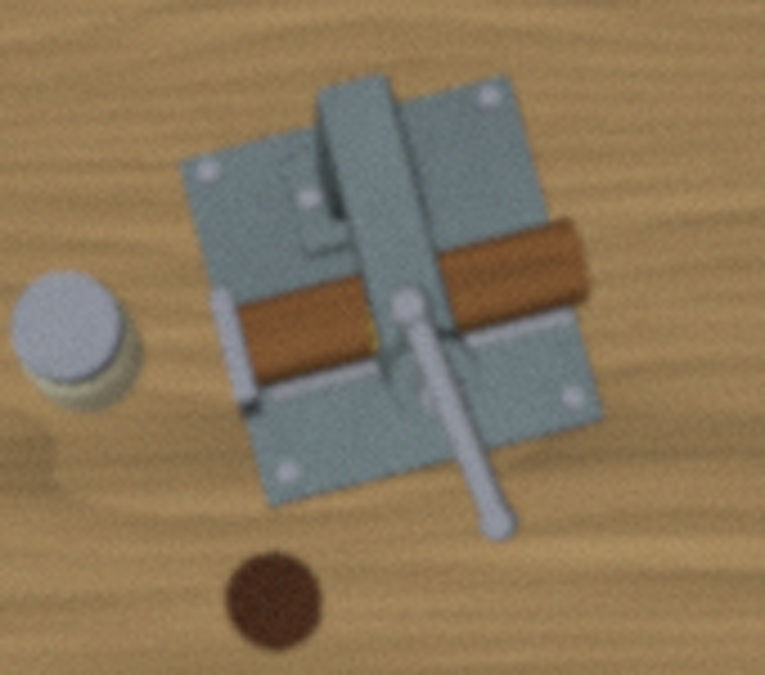

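```bash
python3 -c "
from h import *
print(env.job_done())"
```

```text
the job is handed in; nothing more can be done
None
```

I slid the mandrel home, tightened the clamp screw, let go and handed the job in at about 15 s. No verdict came back, and I never measured the shoe force directly.

**Mandrel:** I pushed its -y end with the shut fingers until it stopped hard at about 29 N. The last pictures show its end against the end stop and the mandrel seated in the V.

**Clamp:** I pushed the T-handle clockwise about 160° with the shut fingers. The push force rose from about 7 N to 20 N.
- **Spring-back:** When I let go, the handle turned back about 25° and then stayed put, about 134° from where it started. That means the spring had been pushing back harder than the friction, and enough load should remain for a firm clamp.
- **Weak evidence:** My torque estimates were noisy, roughly ±0.1 N m. I judged the clamping by the force rise and the spring-back. I also pushed slightly past the firm range, into the start of the solid range, before letting go.

**Last checks:** The jar, the spool and the yellow look-alike appear unmoved in the pictures. The arm is clear of everything, with wrist force under 1 N.

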